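# Index the heel carriage under the press ram

## Task

Slide the heel press's carriage fully home under the ram: with the fingertips press the red pedal down and keep it down while pushing the blue blade along from behind, then let the pedal spring up so that the catch locks the carriage there. Do it all by pressing and pushing: do not pinch the blade, do not touch the heel riding in the carriage, which must stay in its tray, and leave everything else on the bench where it is.

Things in the scene. Friction and masses are not known exactly. Their poses are not given: they have to be found in the camera images.
- press: Grey bench heel press, fixed. Origin on the table, mid-track; its y axis is the way the carriage slides to go home, x points away from the pedal side, z up. Base plate x -115 to 75, y -150 to 210 mm, 6 thick. Column with a ball on top, 263 mm high, at x -23 to 53, y 130 to 200. Nose and ram overhang the track at x -5 to 45, y 22 to 138, lowest 105 mm above the table. All else is under 65 mm high.
- carriage (a joint): Travel of the aluminium carriage (72 x 100 mm) along the press's +y, m: 0 loading end, 0.085 fully home at its stop; starts at 0 to 0.016. Needs 2 to 3 N; stays where left. Two brass ribs on its pedal side must both pass the catch, which blocks them unless held down; the catch can rise behind the second only when the carriage is home. Let go earlier, the carriage sticks short of home.
- catch (a joint): How far the spring catch is pressed, m: 0 up (locking), 0.010 fully down on its stop. Steel tooth (8 mm long along the track, at press x -56 to -37, y 0 mm) and red pedal are one piece moving straight up and down. Spring 4 N at the top, 9 N fully down. Ribs pass freely from 0.0075 on. Springs up when let go unless a rib is above it.
- pedal: The catch's red pedal, a flat bar at press x -105 to -63 mm, y -140 to 25 mm; top 30 mm above the table when up, 20 mm fully down. Press it anywhere; a fingertip can slide along it while pressing. This body's origin is the press's origin shifted down by the catch's travel, not the bar's middle.
- push_face (a point): Centre of the rear face (faces press -y; push it towards +y) of the carriage's blue blade: an upright plate 45 mm wide across the track, 37 to 58 mm above the table, 10 mm thick, standing over the pedal (face centre at press x -84 mm), so a finger behind it can stand on the pedal and push the blade at once. Axes as the press's.
- catch_line (a point): Point on the pedal's centre line, on its top when the pedal is up, beside the catch tooth (press x -84, y 0, z 30 mm). Fixed to the press; axes as the press's.
- nest (a point): Centre of the carriage's shallow tray, on its floor 41 mm above the table, where the heel lies; moves with the carriage; axes as the press's. The rim is 8 mm high and leaves the heel 5 mm of play to each side across the track and 15 mm along it.
- blade_back: The rear half (5 mm thick) of the blue push blade. Origin is that of the press plus the carriage's travel, not the blade's middle.
- blade_front: The front half (5 mm thick) of the blue push blade, on the side of the press's +y. Origin as blade_back.
- heel: Black rubber shoe heel, 54 x 61 x 20 mm, about 80 g, lying loose in the carriage's tray; rides along. Not to be touched. Origin at the centre of its underside.
- spare_heel: brown rubber shoe heel lying flat, 54 x 61 x 20 mm; a bystander; origin at its underside
- polish_tin: round shoe-polish tin, black with a red lid, 72 mm across, 26 mm high; a bystander; origin at the centre of its underside
- glue_jar: jar with white cap, 60 mm across, 75 mm high; a bystander; origin at the centre of its underside
- hammer: hammer lying flat, 240 mm long; a bystander
- brush: brush lying flat, 170 mm long; a bystander
- tack_bowl: small steel bowl, 90 mm across, 35 mm high; a bystander; origin at the centre of its underside
- last: wooden shoe last lying sole down, about 270 x 65 x 70 mm; a bystander; origin at its underside

How it is judged:
On the way, in this order (a step that is already met when the one before it is completed fails the run):
1. the fingers hold the pedal down while the carriage is still at its loading end (value of joint catch above 0.0065 m and contact force between the fingers and pedal above 1 N and value of joint carriage below 0.03 m), for 0.1 s.
2. the carriage has been slid more than half way with the fingers still holding the pedal down (value of joint catch above 0.0065 m and contact force between the fingers and pedal above 0.5 N and value of joint carriage above 0.05 m), for 0.05 s.
At the end, for the whole second after the job is handed in: The carriage is home (travel over 82 of 85 mm), the catch is up again behind it (less than 2 mm down), and the heel lies flat and still in the carriage's tray (within 12 mm of its centre across the track and 18 mm along it) (value of joint carriage above 0.082 m and value of joint catch below 0.002 m and x of heel in the frame of nest between -0.012 and 0.012 m and y of heel in the frame of nest between -0.018 and 0.018 m and z of heel in the frame of nest below 0.005 m and angle between heel's own z axis and vertical below 0.15 rad and linear speed of heel below 0.02 m/s); the robot touches nothing.
It fails at once if the blade is pinched: the fingers bear on its front and back at once (contact force between the fingers and blade_front above 2 N and contact force between the fingers and blade_back above 2 N).
It fails at once if the fingers touch the heel (contact force between the fingers and heel above 1 N).
It fails at once if the heel is lifted out of its tray (z of heel in the frame of nest above 0.01 m).
It fails at once if any other loose thing on the bench is lifted or moved more than 20 mm (distance of any of spare_heel, polish_tin, glue_jar, hammer, brush, tack_bowl, last from where it was at the start of the episode above 0.02 m).
It also fails if it takes over 40 s, if anything falls off the work surface, if the arm or the gripper's body presses on something with over 40 N, if the wrist force passes 120 N, or if a joint passes its speed limit or range.

## Robot

A 7-joint arm with a two-finger parallel gripper is mounted at the origin on the work surface. World frame = base frame: x ahead of the robot, y to its left, z up, the work surface at z = 0. Lengths are in m, angles in rad, forces in N, time in s.
With the tool pointing down it reaches from about 0.425 to 0.95 m from the base axis. Payload 4.7 kg.
Tool frame: the origin (TCP) lies on the centre line of the jaws, within the pads' length; the fingertips stand robot.nose_length ahead of it and the grasp point (between the pads) lies 8 mm behind it (robot.nose_length is the distance from the TCP to the fingertips, in m); z points along the fingers, x is the direction in which the jaws open and shut, and the axes are right-handed (so a half turn about z gives the same grasp; the last joint's range is limited). The gripper opens to 85 mm and grips with 20 to 120 N. Pads are 22 mm wide; open, the fingers measure 114 mm over their backs; the gripper's body (76 mm by 85 mm) begins 54 mm behind the grasp point. The pads swing forward as they close: fully open they stand 13 mm farther back than shut.
Start: joints at [-1.189, 0.469, -0.049, 1.532, 0.024, 1.141, -0.082], TCP at [0.27, 0.619, 0.242] pointing down, gripper open.
Joint ranges: [-2.59, 2.59], [-0.33, 1.99], [-1.39, 1.29], [0.1, 2.45], [-1.04, 4.18], [0.21, 1.99], [-2.66, 2.66]. Speed limits (rad/s): [2.57, 2.57, 3.14, 3.14, 3.14, 3.14, 3.14].

## Interface

Orientations are given as [roll, pitch, yaw] about the fixed x, y, z axes, in that order (R = Rz(yaw) Ry(pitch) Rx(roll)).
In Python, from plant import robot gives the robot as it stands. Calls block until the motion is done:
- robot.goto(position, orientation): joint-space move of the TCP to a pose.
- robot.move_straight(position, vel=0.15, attitude=None, contact_N=None): straight line of the TCP; attitude=None keeps the orientation; vel is the mean speed in m/s. With contact_N (N) it stops when the force on the tool has changed by that much, and returns True; else False.
- robot.move_joints(angles): joint-space move.
- robot.grip(opening, strength=None): opening from 0.0 (shut) to 1.0 (fully open); strength is the grip in N (None keeps the last); returns when the fingers have stopped.
- robot.sleep(seconds).
- robot.inverse_kinematics(position, orientation): joint angles nearest the present ones, or None.
- robot.sense(): the state.
- robot.grab_frame(name): name is "scene" or "side" or "wrist"; returns a dict with "image" (420x560x3 uint8, red, green, blue), "range_z" (420x560 float32, m along the optical axis (not along the pixel's ray), 0 where there is no reading), "fx", "fy", "cx", "cy" (pixels), "dist_coeffs" ([k1, k2, p1, p2, k3] as OpenCV has them; the pictures are not rectified), "R" (3x3) and "t" (3): a world point X has camera coordinates R X + t. Camera axes: x right, y down, z forward; pixel columns grow to the right and rows downward; lengths in m; the calibration is good to about 2 mm. A picture is of the moment at which its call begins.
A pose or a line that the arm cannot do raises robot.IKError and nothing moves.
- robot.close_job(): hands the job in, once; it reports no verdict.
The state is a dict: "t": time; "joint_pos": joint angles; "joint_velocities": joint speeds; "effort": joint torques, N m; "tcp_pos": TCP position; "tcp_rot": TCP orientation; "wrist_force": force on the tool from outside, world axes, zero at the start; "torque": the same for the moment, N m; "opening": opening from 0.0 (shut) to 1.0 (fully open).
Only numpy, scipy, OpenCV 4.12 (cv2) and the standard library are available. Lean on these libraries where they do the work, as an engineer would, in place of code of your own. Each camera call takes 0.05 s, during which the arm holds its last target. There are 200 camera calls.

## Working session

There is one attempt and no reset: what is moved stays moved. The work goes in short steps, each a Python script; the robot and the scene stay as the last script left them, time stands still between calls to the robot, and variables do not carry over. Pictures are saved under pics/ and viewed, about 8 in all and at most 12, crops included, and the job is handed in when it is done.

```bash
mkdir -p pics; ls; cat > h.py <<'E'
import numpy as np, cv2
from plant import robot
def snap(n,f):
    d=robot.grab_frame(n); cv2.imwrite(f'pics/{f}.png',d['image'][:,:,::-1]); np.save(f'pics/{f}.npy',d,allow_pickle=True); return d
def load(f): return np.load(f'pics/{f}.npy',allow_pickle=True).item()
def pt(d,u,v,z=None):
    K=np.array([[d['fx'],0,d['cx']],[0,d['fy'],d['cy']],[0,0,1.]])
    p=cv2.undistortPoints(np.array([[[u,v]]],float),K,np.array(d['dist_coeffs'],float))[0,0]
    r=np.array([p[0],p[1],1]); R=np.array(d['R']);t=np.array(d['t'])
    if z is None:
        a=d['range_z'][int(v)-1:int(v)+2,int(u)-1:int(u)+2]; return R.T@(r*np.median(a)-t)
    c=-R.T@t; w=R.T@r; return c+w*(z-c[2])/w[2]
E
python3 - <<'E'
from h import *
snap('scene','s0');snap('side','d0')
s=robot.sense();print(robot.nose_length,s['t'],s['tcp_pos'],s['tcp_rot'],s['wrist_force'],s['opening'])
a=cv2.imread('pics/s0.png');b=cv2.imread('pics/d0.png')
cv2.imwrite('pics/both0.png',np.vstack([cv2.resize(a,(400,300)),cv2.resize(b,(400,300))]))
E
```

```text
pics
0.011 0.1 [0.26935383 0.61839909 0.24136548] [3.14152557e+00 1.70613768e-03 1.16002842e+00] [0.00357505 0.23589763 0.0666651 ] 1.0005956814649557
```

View pics/s0.png

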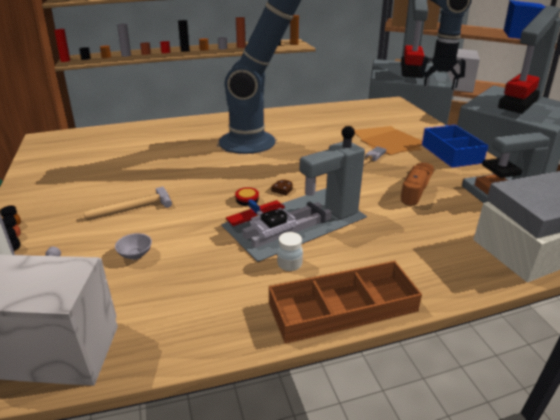

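View pics/d0.png

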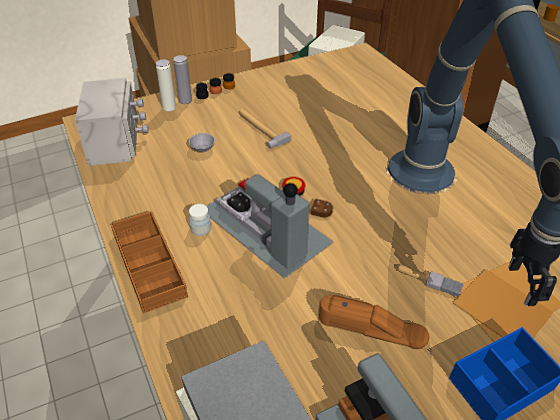

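The scene view shows the press around (295,205), with the red pedal around (255,213) and the tin close by at (246,195). I'll enlarge this area.

```bash
python3 - <<'E'
from h import *
a=cv2.imread('pics/s0.png')[165:265,215:375];cv2.imwrite('pics/c0.png',cv2.resize(a,(800,500),interpolation=cv2.INTER_CUBIC))
b=cv2.imread('pics/d0.png')[165:285,190:350];cv2.imwrite('pics/c1.png',cv2.resize(b,(800,600),interpolation=cv2.INTER_CUBIC))
E
```

```text
(no output)
```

View pics/c0.png

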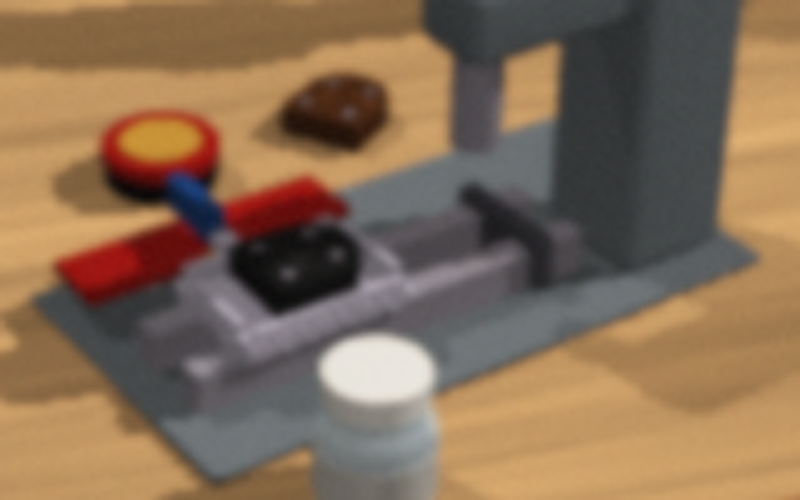

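View pics/c1.png

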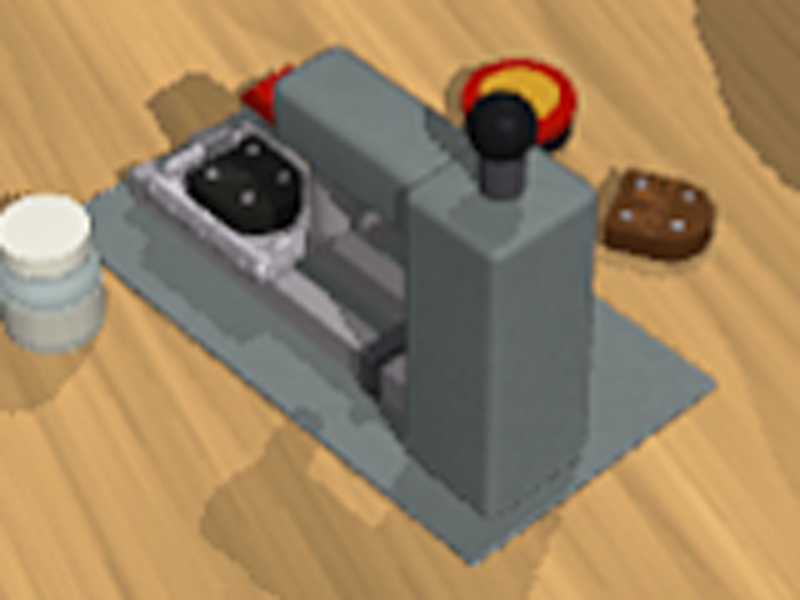

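Crop positions: the plate corners are at (36,298), (215,480) and (757,258) in the scene view, and at (90,208), (475,563) and (716,383) in the side view. The pedal's far end is at (315,178) and the blade's top edge runs from (180,176) to (222,215). Next I'll fit the press pose.

```bash
python3 - <<'E'
from h import *
s=load('s0');d=load('d0')
S=lambda x,y:((x+.5)/5-.5+215,(y+.5)/5-.5+165)
D=lambda x,y:((x+.5)/5-.5+190,(y+.5)/5-.5+165)
obs=[((-115,-150),pt(s,*S(36,298),.006)),((75,-150),pt(s,*S(215,480),.003)),((75,210),pt(s,*S(757,258),.004)),
((75,-150),pt(d,*D(90,208),.006)),((75,210),pt(d,*D(475,563),.004)),((-115,210),pt(d,*D(716,383),.005)),
((-105,25),pt(s,*S(315,178),.030)),((-105,-140),pt(s,*S(58,266),.030))]
A=np.array([o[0] for o in obs])/1e3;B=np.array([o[1][:2] for o in obs])
a=A-A.mean(0);b=B-B.mean(0)
yaw=np.arctan2((a[:,0]*b[:,1]-a[:,1]*b[:,0]).sum(),(a*b).sum())
R=np.array([[np.cos(yaw),-np.sin(yaw)],[np.sin(yaw),np.cos(yaw)]]);o=B.mean(0)-R@A.mean(0)
print('yaw',yaw,'o',o);print(((B-o)@R-A)*1e3)
for q in [(170,180),(180,174),(210,195),(222,215)]:
  p=pt(s,*S(*q),.058);print('blade',q,((p[:2]-o)@R)*1e3)
# tin, spare heel, jar tops
for n,q,z in [('tin',(160,140),.026),('spare',(335,105),.02),('jar',(376,370),.075)]:
  p=pt(s,*S(*q),z);print(n,p[:2],((p[:2]-o)@R)*1e3)
# depth colour: blue points & red points in press frame
im=s['image'].astype(int)
for name,m in [('blue',(im[...,2]>im[...,0]+50)&(im[...,2]>im[...,1]+40)),('red',(im[...,0]>120)&(im[...,1]<40))]:
  vs,us=np.nonzero(m);k=(us>225)&(us<290)&(vs>190)&(vs<230)
  P=np.array([pt(s,u,v) for u,v in zip(us[k],vs[k])]);Q=np.c_[(P[:,:2]-o)@R,P[:,2]]*1e3
  print(name,len(Q),np.percentile(Q,[2,25,50,75,98],axis=0).round(1).tolist())
np.save('pose.npy',[o[0],o[1],yaw])
E
```

```text
yaw 0.29476691225403306 o [ 0.59292431 -0.01690814]
[[  6.6967338    0.21201296]
 [ -0.09168692   2.05581017]
 [ -1.28029946  -3.21646254]
 [-20.70030596   6.40096164]
 [ -1.79809258  -0.99261356]
 [  1.52128937  -1.60282041]
 [  7.16682816  -1.75972934]
 [  8.48553359  -1.09715891]]
blade (170, 180) [-100.01066856  -69.26490084]
blade (180, 174) [-102.51373632  -61.53451378]
blade (210, 195) [-74.87957606 -59.14620807]
blade (222, 215) [-54.09236822 -64.267426  ]
tin [ 0.41955875 -0.09618017] [-188.91813674  -25.4874046 ]
spare [0.39753676 0.01754783] [-176.95042062   89.73324909]
jar [ 0.73766228 -0.06588038] [124.26814827 -88.9088732 ]
blue 16 [[-96.2, -68.0, 55.8], [-92.1, -66.5, 57.2], [-87.6, -64.7, 57.6], [-80.6, -62.6, 58.1], [-75.7, -60.1, 59.2]]
red 189 [[-190.6, -139.2, 23.6], [-98.6, -119.9, 28.5], [-89.6, -56.3, 30.0], [-82.3, -17.5, 30.6], [-69.0, 12.7, 31.7]]
```

The side-view corner at (90,208) is an outlier because it's hidden, so I'll drop it. I'll go high over the loading end and check with the wrist camera.

```bash
cat >> h.py <<'E'
def pose(): return np.load('pose.npy')
def W(x,y,z):
    X,Y,a=pose(); x/=1e3;y/=1e3
    return [X+np.cos(a)*x-np.sin(a)*y, Y+np.sin(a)*x+np.cos(a)*y, z/1e3]
def P(w):
    X,Y,a=pose(); dx,dy=w[0]-X,w[1]-Y
    return np.array([np.cos(a)*dx+np.sin(a)*dy,-np.sin(a)*dx+np.cos(a)*dy,w[2]])*1e3
E
python3 - <<'E'
from h import *
s=load('s0');d=load('d0')
S=lambda x,y:((x+.5)/5-.5+215,(y+.5)/5-.5+165)
D=lambda x,y:((x+.5)/5-.5+190,(y+.5)/5-.5+165)
obs=[((-115,-150),pt(s,*S(36,298),.006)),((75,-150),pt(s,*S(215,480),.003)),((75,210),pt(s,*S(757,258),.004)),
((75,210),pt(d,*D(475,563),.004)),((-115,210),pt(d,*D(716,383),.005)),
((-105,25),pt(s,*S(315,178),.030)),((-105,-140),pt(s,*S(58,266),.030))]
A=np.array([o[0] for o in obs])/1e3;B=np.array([o[1][:2] for o in obs])
a=A-A.mean(0);b=B-B.mean(0)
yaw=np.arctan2((a[:,0]*b[:,1]-a[:,1]*b[:,0]).sum(),(a*b).sum())
R=np.array([[np.cos(yaw),-np.sin(yaw)],[np.sin(yaw),np.cos(yaw)]]);o=B.mean(0)-R@A.mean(0)
print('yaw',yaw,'o',o);print((((B-o)@R-A)*1e3).round(1).tolist())
np.save('pose.npy',[o[0],o[1],yaw])
robot.grip(0.0)
robot.goto([.30,.55,.42],[np.pi,0,yaw])
robot.goto(W(-84,-110,380),[np.pi,0,yaw])
robot.move_straight(W(-84,-110,260))
s=robot.sense();print(s['t'],P(s['tcp_pos']),s['opening'],s['joint_pos'])
d=snap('wrist','w0')
cv2.imwrite('pics/w0b.png',cv2.resize(cv2.imread('pics/w0.png'),(800,600),interpolation=cv2.INTER_CUBIC))
E
```

```text
yaw 0.3072096995106785 o [ 0.59627129 -0.01644573]
[[1.5, 2.1], [-5.3, 1.7], [-2.0, -3.6], [-2.5, -1.3], [0.8, 0.4], [4.1, 0.0], [3.4, 0.7]]
5.225 [ -83.54692251 -110.50266772  260.87855971] -0.00010458774964673041 [-0.58349413  0.41728627  1.03924985  1.80889516 -0.39469879  1.14095443
  0.89419215]
```

View pics/w0b.png

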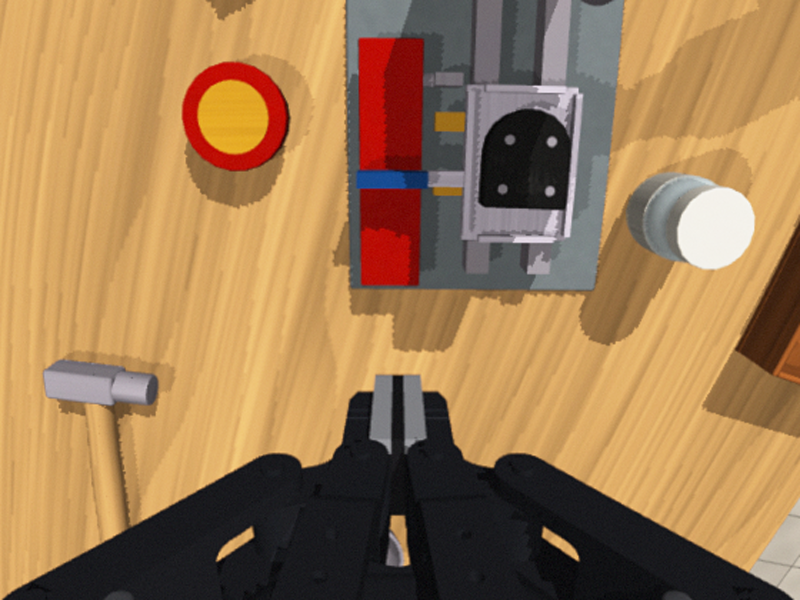

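The wrist view is clear (in enlarged pixels):
- **Pedal:** corners at (359,39), (423,38), (361,284) and (419,286).
- **Plate:** corners at (350,289) and (594,291).
- **Blade:** top rear edge from (357,188) to (427,187).

I'll refit with these.

```bash
python3 - <<'E'
from h import *
d=load('w0');f=560/800
U=lambda x,y,z:pt(d,(x+.5)*f-.5,(y+.5)*f-.5,z)
obs=[((-105,25),U(359,39,.03)),((-63,25),U(423,38,.03)),((-105,-140),U(361,284,.03)),((-63,-140),U(419,286,.03)),((-115,-150),U(350,289,.006)),((75,-150),U(594,291,.006))]
A=np.array([o[0] for o in obs])/1e3;B=np.array([o[1][:2] for o in obs])
a=A-A.mean(0);b=B-B.mean(0)
yaw=np.arctan2((a[:,0]*b[:,1]-a[:,1]*b[:,0]).sum(),(a*b).sum())
R=np.array([[np.cos(yaw),-np.sin(yaw)],[np.sin(yaw),np.cos(yaw)]]);o=B.mean(0)-R@A.mean(0)
print('yaw',yaw,'o',o);print((((B-o)@R-A)*1e3).round(1).tolist())
np.save('pose.npy',[o[0],o[1],yaw])
for q in [(357,188),(427,187),(357,171),(427,172)]: print('blade',P(U(*q,.058)))
print(P(robot.sense()['tcp_pos']))
q=U(390,181,None) ;print('depth blade',P(q)); print('pedal depth',P(U(390,230,None)))
E
```

```text
yaw 0.2998773809691012 o [ 0.59263249 -0.01735208]
[[0.6, -1.0], [-0.6, -0.1], [0.3, 1.1], [-0.0, -0.0], [0.2, -0.0], [-0.4, -0.0]]
blade [-104.57942366  -67.7998941    58.        ]
blade [-60.63196837 -66.83187913  58.        ]
blade [-104.45247177  -57.28863836   58.        ]
blade [-60.84861124 -57.56072243  58.        ]
[ -78.92178048 -111.37649717  261.08028781]
depth blade [-83.86006848 -63.22972966  58.9676935 ]
pedal depth [-84.04406976 -99.44304311  30.69146264]
```

The fit agrees to about 1 mm, with the blade's rear face at y≈-67 mm. Next I'll descend behind the blade and press the pedal.

```bash
python3 - <<'E'
from h import *
yaw=pose()[2]; X,Y=-84,-102
def st(n):
    s=robot.sense();print(n,round(s['t'],2),P(s['tcp_pos']).round(1),np.array(s['wrist_force']).round(1))
robot.move_straight(W(X,Y,120),attitude=[np.pi,0,yaw]);st('above')
robot.move_straight(W(X,Y,60),vel=.1);st('near')
c=robot.move_straight(W(X,Y,34),vel=.03,contact_N=2.5);st(f'contact {c}')
for z in (37,35,33,32,31,30,29,28):
    robot.move_straight(W(X,Y,z),vel=.03);st(z)
    if robot.sense()['wrist_force'][2]>16: break
E
```

```text
above 6.36 [ -83.5 -102.6  120.9] [-0.4  0.4  0.5]
near 7.11 [ -83.8 -102.4   60.3] [-0.4 -0.4  0.3]
contact True 7.8 [ -84.  -101.8   38. ] [0.4 0.3 4.1]
37 8.05 [ -84.  -101.9   37.1] [ 0.1 -0.1  5.2]
35 8.3 [ -84.  -101.9   35.1] [-1.7  0.4  4.3]
33 8.55 [ -84.  -101.9   33.2] [-0.5  1.4  6.4]
32 8.8 [ -84.  -101.9   32.3] [-1.9  1.8  6.9]
31 9.05 [ -84.  -101.9   31.3] [-1.2  1.1  6.4]
30 9.3 [ -84.  -102.    30.9] [-2.7  2.  12.7]
29 9.55 [ -83.9 -102.    30.7] [-5.1  3.  18.5]
```

The pedal bottomed at TCP z≈31 mm, with about 18 N on it. Next I'll slide along and push the blade.

```bash
python3 - <<'E'
from h import *
X=-84; z=29.2; a=pose()[2]
def st(n):
    s=robot.sense();w=s['wrist_force'];p=P(s['tcp_pos']).round(1)
    fy=-np.sin(a)*w[0]+np.cos(a)*w[1]
    print(n,round(s['t'],2),p,'fy %.1f fz %.1f'%(fy,w[2]));return p,fy
for Y in (-90,-75,-60,-40,-15):
    robot.move_straight(W(X,Y,z),vel=.05);st(Y)
for Y in range(-12,22,2):
    robot.move_straight(W(X,Y,z),vel=.03);p,fy=st(Y)
    if Y-p[1]>2.5 or fy<-22: break
snap('wrist','w1')
cv2.imwrite('pics/w1b.png',cv2.resize(cv2.imread('pics/w1.png'),(800,600),interpolation=cv2.INTER_CUBIC))
E
```

```text
-90 9.94 [-83.2 -93.4  30.9] fy -3.6 fz 10.9
-75 10.39 [-82.8 -78.9  31. ] fy -4.5 fz 9.1
-60 10.84 [-82.7 -64.3  31. ] fy -4.7 fz 9.2
-40 11.39 [-82.7 -44.4  31. ] fy -5.7 fz 10.3
-15 12.04 [-82.6 -19.7  31. ] fy -6.0 fz 10.9
-12 12.29 [-82.5 -17.   31. ] fy -6.9 fz 9.8
```

View pics/w1b.png

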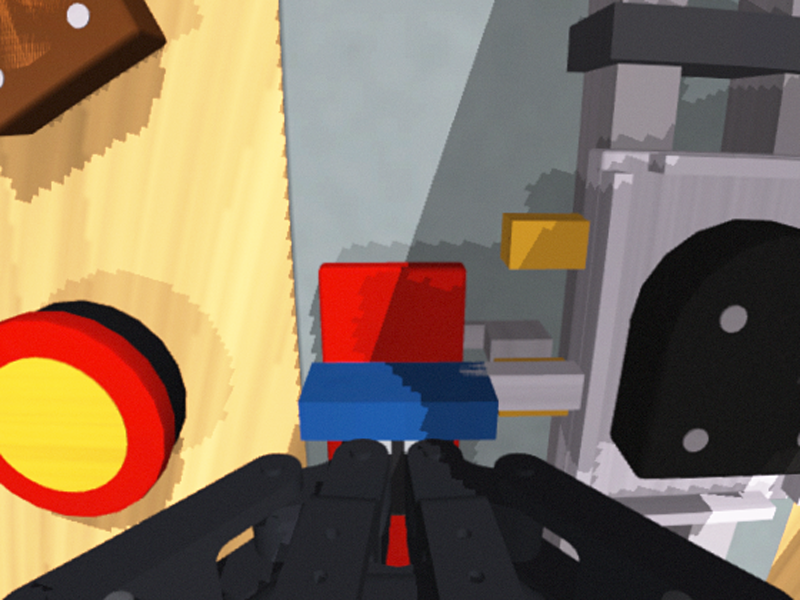

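The blade is moving and the pedal is still fully down (z 31). The second rib is under the blade arm and hasn't reached the tooth yet. The 5 mm lag is only the arm's compliance, so I'll keep pushing until it stalls.

```bash
python3 - <<'E'
from h import *
X=-84; z=28.7; a=pose()[2]
def st(n):
    s=robot.sense();w=s['wrist_force'];p=P(s['tcp_pos']).round(1)
    fy=-np.sin(a)*w[0]+np.cos(a)*w[1]
    print(n,round(s['t'],2),p,'fy %.1f fz %.1f'%(fy,w[2]));return p,fy
for Y in range(-9,30,3):
    robot.move_straight(W(X,Y,z),vel=.03);p,fy=st(Y)
    if fy<-16: break
snap('wrist','w2')
cv2.imwrite('pics/w2b.png',cv2.resize(cv2.imread('pics/w2.png'),(800,600),interpolation=cv2.INTER_CUBIC))
E
```

```text
-9 12.59 [-82.4 -15.4  31. ] fy -8.7 fz 10.8
-6 12.84 [-82.3 -12.4  31. ] fy -8.9 fz 12.5
-3 13.09 [-82.3  -9.4  31. ] fy -10.1 fz 11.7
0 13.34 [-82.2  -6.4  31. ] fy -8.1 fz 10.6
3 13.59 [-82.2  -3.3  31. ] fy -8.7 fz 11.7
6 13.84 [-82.1  -0.3  30.9] fy -7.8 fz 12.4
9 14.09 [-82.    2.7  31. ] fy -8.3 fz 12.0
12 14.34 [-82.    2.9  31.1] fy -16.0 fz 7.0
```

View pics/w2b.png

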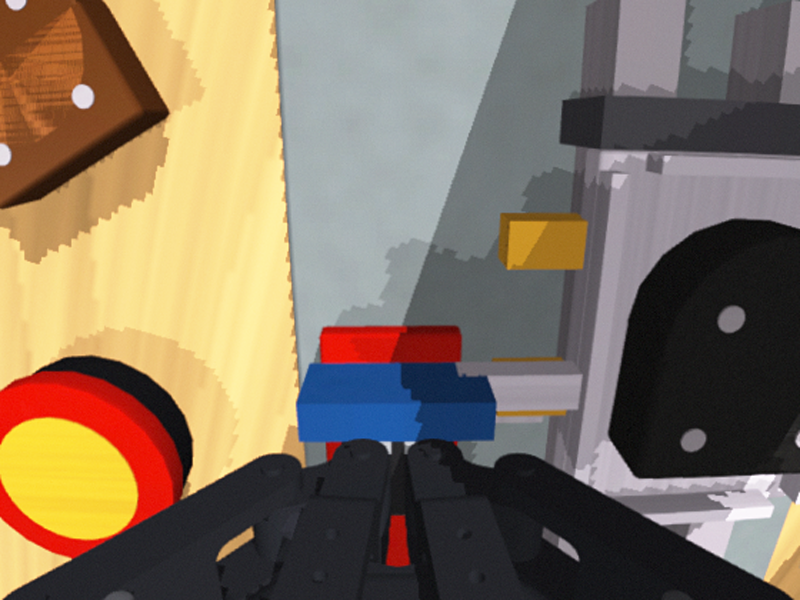

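The carriage is against the black end stop: it stalled at y 2.9 and the force doubled. I'll lift straight up while still pushing lightly, then back off.

```bash
python3 - <<'E'
from h import *
X=-84; a=pose()[2]
def st(n):
    s=robot.sense();w=s['wrist_force'];p=P(s['tcp_pos']).round(1)
    fy=-np.sin(a)*w[0]+np.cos(a)*w[1]
    print(n,round(s['t'],2),p,'fy %.1f fz %.1f'%(fy,w[2]))
robot.move_straight(W(X,11,48),vel=.05);st('lift')
robot.sleep(.2);st('hold')
robot.move_straight(W(X,-35,50),vel=.1);st('back')
robot.move_straight(W(X,-60,250),vel=.2);robot.sleep(.3);st('up')
d=snap('wrist','w3')
cv2.imwrite('pics/w3b.png',cv2.resize(cv2.imread('pics/w3.png'),(800,600),interpolation=cv2.INTER_CUBIC))
E
```

```text
lift 14.93 [-83.4   3.2  49.1] fy -15.4 fz -0.7
hold 15.12 [-83.4   3.2  49.2] fy -13.8 fz -0.4
back 15.73 [-84.2 -34.3  49.6] fy 0.8 fz -0.3
up 17.19 [-84.2 -59.9 249.5] fy 0.2 fz 1.1
```

View pics/w3b.png

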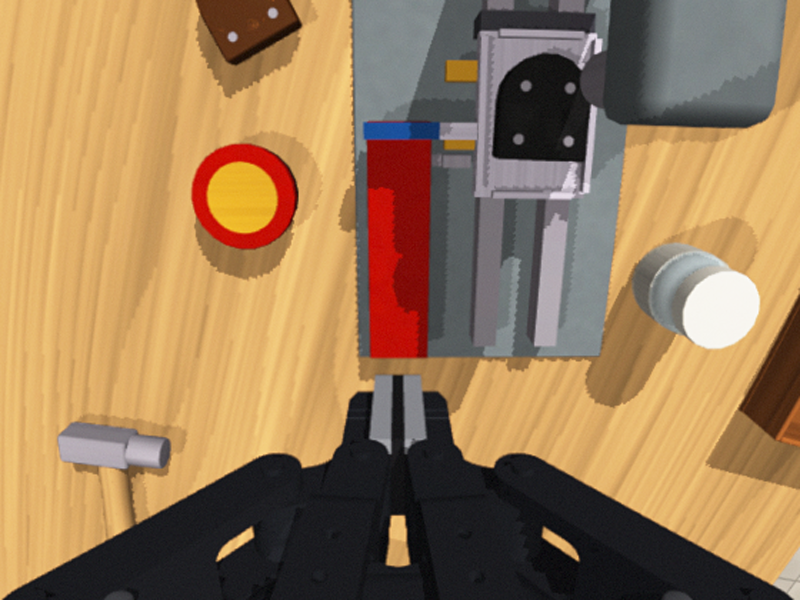

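The tooth (455,160) sits behind the second rib (460,145) and the carriage is against the stop (535,25). I'll check the pedal height and blade position by depth.

```bash
python3 - <<'E'
from h import *
d=load('w3');f=.7
U=lambda x,y,z=None:P(pt(d,(x+.5)*f-.5,(y+.5)*f-.5,z)).round(1)
print('pedal',U(400,220),U(390,280),U(400,320),'tooth',U(455,160),'blade rear edge',U(400,139,.058),'blade top',U(400,131),'heel',U(540,115),U(530,145),U(545,75))
E
```

```text
pedal [-83.1 -38.6  31.2] [-89.9 -80.2  31.5] [ -82.9 -109.8   30.8] tooth [-47.8   0.8  33. ] blade rear edge [-83.3  14.2  58. ] blade top [-83.3  18.8  59.2] heel [-1.8 28.6 62. ] [-6.6 11.5 61.8] [-0.3 50.9 61.7]
```

```bash
python3 -c "
from plant import robot
robot.close_job()"
```

```text
the job is handed in; nothing more can be done
```

The carriage is fully home, the catch has sprung up behind it, and the job is handed in (no verdict is reported). I pressed the pedal to its stop with the shut fingertips. Then I slid along it, pushing the blue blade from behind until the carriage stalled at its end stop. I lifted off while still pushing lightly, then backed away. It took about 17 s of the 40 s allowed.

**Last checks**
- **Carriage:** it is against the stop in the picture. The blade's rear face moved from y ≈ -67 to +14 mm, about 81.5 mm. That is consistent with 85 mm total travel if it started about 3.5 mm in, but I did not measure the start travel separately.
- **Catch:** the pedal top is at about 31 mm, against 30.7 mm measured before pressing, so it is up. The tooth stands behind the second rib.
- **Heel:** its top reads an even 62 mm, so it is lying flat in the tray.
- **Robot and bench:** the fingers are clear of everything. The bystander items I could see look undisturbed, though I did not measure their positions.

No check failed. Early in the measuring, one side-camera corner of the base plate disagreed by about 20 mm because it was hidden. I dropped it and used the wrist camera fit instead, which agreed to about 1 mm.

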